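# Stow the slim candles in the clasp jar

### The arm

A 6-joint arm with a two-finger parallel gripper is mounted at the origin on the work surface. World frame = base frame: x ahead of the robot, y to its left, z up, the work surface at z = 0. Lengths are in m, angles in degrees, forces in N, time in s.
With the tool pointing down it reaches from about 0.3 to 0.75 m from the base axis. Payload 8.5 kg.
Tool frame: the origin (TCP) lies at the centre of the arm's flange, where the gripper is bolted on; the fingertips stand 173 mm ahead of it and the grasp point (between the pads) lies env.pinch_z ahead of it (env.pinch_z is the distance from the TCP to the grasp point, in m); z points along the fingers, y is the line along which they close (so a half turn about z gives the same grasp; the last joint's range is limited). The gripper opens to 85 mm and grips with 20 to 120 N. Pads are 22 mm wide; open, the fingers measure 114 mm over their backs; the gripper's body (76 mm by 85 mm) begins 54 mm behind the grasp point. The pads swing forward as they close: fully open they stand 13 mm farther back than shut.
Start: joints at [61.289, 21.807, 74.336, -0, 83.858, -12.336], TCP at [0.155, 0.528, 0.405] pointing down, gripper open.
Joint ranges: [-178.18, 178.18], [-50.72, 133.34], [12.68, 142.11], [-81.47, 261.47], [9.98, 163.14], [-165.26, 165.26]. Speed limits (degrees/s): [136.94, 136.94, 180, 180, 180, 180].

### API

Orientations are given as a 3x3 rotation matrix whose columns are the frame's x, y, z axes.
In Python, from rig import env, get_image, job, spotter gives the robot as it stands. The module is installed in compiled form; this text tells all that it offers.
- The arm moves only by the shell command python3 -m creep 'ROWS' [FORCE]. ROWS is text: rows parted by semicolons, each of 7 numbers parted by spaces: the turn, a rotation vector about the tool's x, y, z in units of 8 degrees (1.0 is 8 degrees), then the shift along the tool's x, y, z in units of 30 mm (1.0 is 30 mm), then the finger opening in mm, from 0 to 85.4. A call has 1 to 12 rows; each row is the pose to reach, as a shift and turn from the pose commanded when the call began, along the tool's axes at that moment; what a row does not reach only later rows make up. A row lasts 1/10 s, in which the tool goes at most 50 mm and 8.59 degrees, less where a joint would pass 70% of its speed; a pose out of reach is approached as far as the arm can. A call with a gripper value outside its range is refused whole. The fingers move at their own pace and stop on an object; FORCE is the grip in N (left out, the last holds). Time passes only in rows, so rows that repeat a pose let the fingers close. It gives the time, the measured TCP pose, the force, the opening and the grip force at its end, in the units of the state.
- env.observe(): the state, without advancing time (a new reading comes with each control period).
- get_image(name): name is "side" or "top" or "wrist"; returns a dict with "image" (384x512x3 uint8, blue, green, red), "depth" (384x512 float32, m along the optical axis (not along the pixel's ray), 0 where there is no reading), "intrinsics" (3x3 intrinsics, pixels), "view" (4x4, takes a point from world to camera coordinates). Camera axes: x right, y up, looking along -z (the intrinsics and any distortion apply to the point x, -y, -z); pixel columns grow to the right and rows downward; lengths in m; the calibration is good to about 2 mm. A picture is of the moment at which its call begins.
- job.close_job(): hands the job in; it is judged then, once.
Trained networks look in a picture, given as the dict that the camera call returned (one of the last four; its "shot" number tells which), for a name from the list of things; names that differ only in an ending like _2 or _b are one class to them, and where a whole thing is asked for, a point or a joint stands for the part that bears it (a point fixed in the world has none). Each returns a list of dicts, best first, with "p" (0 to 1); they miss things now and then, are a little off and sometimes report something else, mostly with a low value. They report only what shows in the picture. A call takes as long as a camera call. They do not tell look-alikes from the thing itself.
- spotter.boxes_of(label, picture): "xy" ([column, row] in pixels, amid what is visible of it).
The state is a dict: "time_s": time; "q": joint angles; "qvel": joint speeds; "joint_efforts": joint torques, N m; "position": TCP position; "tool_rot": TCP orientation; "ft_force": force on the tool from outside, world axes, zero at the start; "wrist_torque": the same for the moment, N m; "grip_width": finger opening in m; "gripper_force": force on a finger pad.
Only numpy, scipy, OpenCV 4.12 (cv2) and the standard library are available. Lean on these libraries where they do the work, as an engineer would, in place of code of your own. Each camera call takes 0.05 s, during which the arm holds its last target. There are 200 camera calls.

### The job

Put the two slim candles away in the open glass jar, one after the other through its narrow neck, so that both end up wholly inside below the rim. Lower each candle's foot into the neck before you let go of it, rather than dropping it in from above. Leave the jar standing open where it is and leave the thick candle and the other things around it in their places.

Things in the scene. Friction and masses are not known exactly. Their poses are not given: they have to be found in the camera images.
- candle_a_center (a point): centre (half-way up) of one of the two slim candles: a plain ivory wax cylinder 28 mm in diameter and 95 mm tall with a short bent wick on top (9 mm, soft, not felt), about 55 g, standing upright on the shelf at the start; z points along it to the wick
- candle_b_center (a point): centre (half-way up) of the other slim candle, identical to the first
- jar: clear glass jar, 0.75 kg, standing loose; origin at the centre of its underside, z up its axis. Body 110 mm across up to 125 mm, sloping shoulder to 150 mm, then a straight narrow neck, 62 mm outside and 52 mm inside, to the open rim at 170 mm. Walls 5 mm. Its glass lid is swung open and hangs at its back (+x side), fixed there
- jar_mouth (a point): centre of the jar's open mouth, at the rim, 170 mm above its underside. Below it the glass floor rises to a blunt point: 28 mm above the underside at the middle, 7 mm at the edge, so a candle let go in the neck drops about 90 mm, tips over and leans on the wall, its top clear below the neck and to one side
- jar_lid (a point): centre of the open lid, a 66 mm glass disc, 10 mm thick, hanging upright behind the jar 67 mm from its axis; it reaches 78 mm from the axis and 161 mm high, with thin wire to 165 mm; leave it so
- candle_a_foot (a point): centre of the flat foot of the candle_a slim candle
- candle_a_top (a point): centre of the wick end (without the wick) of the candle_a slim candle
- candle_b_foot (a point): centre of the flat foot of the candle_b slim candle
- candle_b_top (a point): centre of the wick end (without the wick) of the candle_b slim candle
- candle_a: the candle_a slim candle, origin at its foot
- candle_b: the candle_b slim candle, origin at its foot
- pillar: bystander: thick ivory pillar candle, 72 mm in diameter, 85 mm tall, too wide for the jar; origin at the centre of its underside
- tomato_can: bystander: closed steel can of tomatoes with a paper label, 77 mm in diameter, 110 mm tall; origin at the centre of its underside
- salt_mill: bystander: clear acrylic press-button salt mill, 50 mm in diameter, 137 mm tall; origin at the centre of its underside
- spoon: bystander: wooden spoon 260 mm long lying flat on the shelf to the left
Not all that is in view belongs to the job. What is shaped like the candle_b but orange or pink is not meant. Leave any yellow look-alike of the candle_a alone.

How it is judged:
By the outcome, as a careful person would: the job done as asked, in the order asked, and still so for the second after the job is handed in, with the robot touching nothing.
It also fails if it takes over 54 s, if anything falls off the work surface, if the arm or the gripper's body presses on something with over 40 N, if the wrist force passes 120 N, or if a joint passes its speed limit or range.

## Working session

There is one attempt and no reset: what is moved stays moved. The work goes in short steps, Python scripts to look and compute and a shell command to move; the robot and the scene stay as the last step left them, time stands still between calls to the robot, and variables do not carry over. Pictures are saved under pics/ and viewed, at most 10 in all, crops included, and the job is handed in when it is done.

```bash
mkdir -p pics
cat > h.py <<'E'
import numpy as np, cv2
from rig import env, get_image, job, spotter
def unproj(p,u,v,d):
    K=p["intrinsics"];c=np.array([(u-K[0,2])/K[0,0]*d,-(v-K[1,2])/K[1,1]*d,-d,1])
    return (np.linalg.inv(p["view"])@c)[:3]
def cloud(p):
    d=p["depth"];v,u=np.mgrid[:384,:512];K=p["intrinsics"]
    c=np.stack([(u-K[0,2])/K[0,0]*d,-(v-K[1,2])/K[1,1]*d,-d,np.ones_like(d)],-1)
    return (c@np.linalg.inv(p["view"]).T)[...,:3]
def at(p,xy,r=2):
    u,v=int(xy[0]),int(xy[1]);P=cloud(p)[v-r:v+r+1,u-r:u+r+1].reshape(-1,3)
    ok=p["depth"][v-r:v+r+1,u-r:u+r+1].ravel()>0
    return np.median(P[ok],0) if ok.any() else None
E
python3 - <<'E'
from h import *
np.set_printoptions(precision=3,suppress=True)
s=env.observe();print(s["time_s"],s["position"],s["tool_rot"],env.pinch_z,s["ft_force"])
ims=[]
for n in("side","top"):
    p=get_image(n);ims.append(p["image"]);print(n,np.linalg.inv(p["view"])[:3],p["intrinsics"][0])
    for l in("candle_a","candle_a_top","candle_a_foot","jar","jar_mouth","jar_lid","pillar","tomato_can","salt_mill"):
        for r in spotter.boxes_of(l,p)[:5]:
            if r["p"]>.2: print(n,l,round(r["p"],2),np.round(r["xy"]),at(p,r["xy"]))
    cv2.imwrite(f"pics/{n}0.png",p["image"])
E
```

```text
0.0 [0.155 0.528 0.404] [[-0.959  0.282 -0.001]
 [ 0.282  0.959 -0.001]
 [ 0.    -0.001 -1.   ]] 0.1547 [0.063 0.692 0.35 ]
side [[ 0.948  0.219 -0.232  0.286]
 [-0.319  0.686 -0.654 -0.586]
 [ 0.016  0.694  0.72   0.901]] [399.927   0.    263.659]
side candle_a 0.71 [258. 352.] [ 0.393 -0.272  0.094]
side candle_a 0.66 [296. 306.] [ 0.509 -0.188  0.073]
side candle_a 0.61 [264. 317.] [ 0.428 -0.201  0.089]
side candle_a 0.61 [256. 156.] [0.576 0.321 0.082]
side candle_a 0.52 [240. 199.] [0.484 0.187 0.056]
side candle_a_top 0.77 [239. 196.] [0.482 0.188 0.063]
side candle_a_top 0.55 [229. 180.] [0.476 0.259 0.062]
side candle_a_foot 0.65 [240. 199.] [0.487 0.186 0.055]
side candle_a_foot 0.61 [232. 179.] [0.482 0.25  0.075]
side jar 0.66 [334. 245.] [ 0.632 -0.105  0.145]
side jar_mouth 0.84 [331. 247.] [ 0.625 -0.105  0.141]
side jar_mouth 0.43 [263. 323.] [ 0.428 -0.202  0.063]
side jar_lid 0.57 [333. 247.] [ 0.631 -0.108  0.142]
side jar_lid 0.43 [261. 318.] [ 0.422 -0.198  0.081]
side pillar 0.55 [302. 216.] [0.62  0.047 0.083]
side tomato_can 0.82 [243. 258.] [ 0.428 -0.05   0.
[... 206 characters left out ...]
48.] [ 0.403 -0.257  0.096]
top candle_a 0.64 [371. 233.] [ 0.44  -0.182  0.095]
top candle_a 0.61 [365. 202.] [ 0.517 -0.168  0.096]
top candle_a_top 0.62 [196. 214.] [0.498 0.26  0.077]
top candle_a_foot 0.66 [195. 219.] [0.485 0.257 0.095]
top candle_a_foot 0.56 [222. 214.] [0.496 0.192 0.093]
top jar 0.79 [323. 149.] [ 0.669 -0.08   0.021]
top jar 0.22 [374. 234.] [ 0.439 -0.19   0.096]
top jar_mouth 0.72 [325. 146.] [ 0.681 -0.084  0.013]
top jar_lid 0.73 [326. 150.] [ 0.669 -0.085  0.019]
top pillar 0.91 [266. 159.] [0.635 0.078 0.086]
top pillar 0.6 [219. 216.] [0.491 0.197 0.095]
top tomato_can 0.76 [307. 233.] [ 0.446 -0.018  0.109]
top salt_mill 0.91 [165. 178.] [0.588 0.326 0.136]
```

View pics/side0.png

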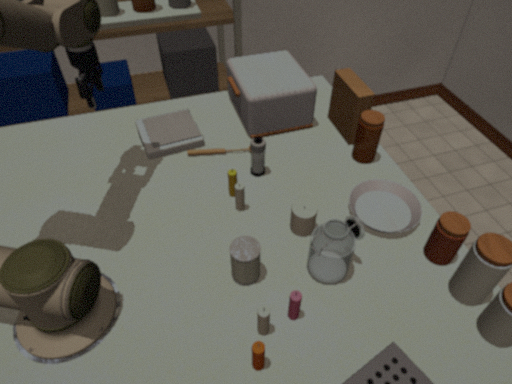

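View pics/top0.png

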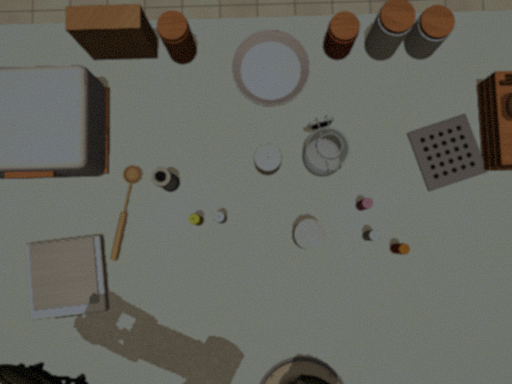

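The side view shows the ivory candles at (240,197) and (264,320). The yellow (232,182), pink (294,304) and orange (258,355) ones are look-alikes. In the top view the ivory pair is at (220,216) and (373,235), and the jar is near (325,150) with its lid at (320,123).

Run:
```python
from h import *
np.set_printoptions(precision=4,suppress=True)
p=get_image("top");q=get_image("side");C=cloud(p);D=cloud(q)
for n,(x,y) in dict(A=(.495,.192),B=(.44,-.182)).items():
    for cam,c,P in(("top",p,C),("side",q,D)):
        m=(np.hypot(P[...,0]-x,P[...,1]-y)<.03)&(c["depth"]>0)
        t=P[m&(P[...,2]>.088)&(P[...,2]<.1)];b=P[m&(P[...,2]>.02)&(P[...,2]<.1)]
        print(n,cam,len(t),t.mean(0),len(b),b.mean(0),b.min(0),b.max(0))
for cam,c,P in(("top",p,C),("side",q,D)):
    m=(np.hypot(P[...,0]-.64,P[...,1]+.09)<.11)&(c["depth"]>0)
    for lo,hi in((.16,.185),(.13,.16),(.1,.13),(.05,.1)):
        t=P[m&(P[...,2]>lo)&(P[...,2]<hi)]
        if len(t):print(cam,lo,len(t),t.mean(0),t.min(0),t.max(0))
def crop(im,u,v,r,s): return cv2.resize(im[v-r:v+r,u-r:u+r],(s,s),interpolation=cv2.INTER_CUBIC)
I=p["image"];J=q["image"]
a=np.hstack([crop(I,325,145,35,400),crop(J,335,245,50,400)])
b=np.hstack([crop(I,220,216,12,200),crop(I,373,235,12,200),crop(J,240,197,20,200),crop(J,264,320,20,200)])
cv2.imwrite("pics/c1.png",cv2.convertScaleAbs(np.vstack([a,b]),alpha=1.5))
```

```text
A top 92 [0.4904 0.1992 0.0943] 114 [0.4893 0.1974 0.0869] [0.4766 0.1855 0.026 ] [0.5043 0.2123 0.0985]
A side 61 [0.488  0.1965 0.093 ] 209 [0.4868 0.1913 0.065 ] [0.4746 0.1828 0.0205] [0.5027 0.2119 0.0993]
B top 99 [ 0.4345 -0.1883  0.0949] 155 [ 0.4344 -0.1847  0.0806] [ 0.4219 -0.202   0.0205] [ 0.4483 -0.1744  0.0994]
B side 123 [ 0.4312 -0.1908  0.0934] 298 [ 0.4296 -0.1955  0.0709] [ 0.4184 -0.2041  0.0201] [ 0.4452 -0.1767  0.0976]
top 0.16 246 [ 0.6628 -0.0734  0.1677] [ 0.62   -0.1061  0.16  ] [ 0.7236 -0.0428  0.1769]
top 0.13 943 [ 0.6547 -0.0698  0.1418] [ 0.5952 -0.1274  0.13  ] [ 0.727 -0.024  0.16 ]
top 0.1 307 [ 0.6454 -0.0653  0.1233] [ 0.5921 -0.1307  0.1003] [ 0.7191 -0.0215  0.13  ]
top 0.05 137 [ 0.6195 -0.0517  0.0748] [ 0.5957 -0.1125  0.0503] [ 0.6967 -0.0213  0.0995]
side 0.16 243 [ 0.6522 -0.0774  0.1658] [ 0.6179 -0.1076  0.1601] [ 0.7168 -0.0456  0.1721]
side 0.13 922 [ 0.6549 -0.0864  0.1433] [ 0.5932 -0.1264  0.13  ] [ 0.7255 -0.0293  0.1599]
side 0.1 669 [ 0.6457 -0.0935  0.118 ] [ 0.5891 -0.1322  0.1001] [ 0.724  -0.0236  0.13  ]
side 0.05 578 [ 0.6309 -0.1024  0.0773] [ 0.5928 -0.1333  0.05  ] [ 0.6933 -0.0266  0.1   ]
```

View pics/c1.png

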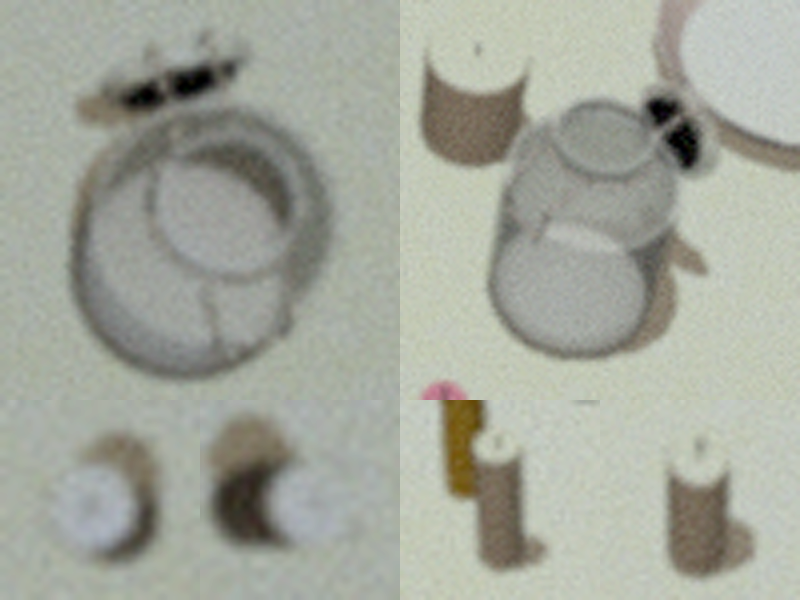

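The rim circle in the top view is centred near (329,146.5), and in the side view near (337,229). The candle poses are consistent between the two views.

```bash
cat >> h.py <<'E'
from scipy.spatial.transform import Rotation as Rn
def ray(p,u,v,z):
    a=np.linalg.inv(p["view"])[:3,3];b=unproj(p,u,v,1.);return a+(b-a)*(z-a[2])/(b[2]-a[2])
def units(pos,ang):
    """tool down at pos, closing axis at ang deg: turn and shift in row units"""
    s=env.observe();R=np.array(s["tool_rot"]);c,d=np.cos(np.radians(ang)),np.sin(np.radians(ang))
    T=np.array([[-d,c,0],[c,d,0],[0,0,-1.]])
    if (R.T@T)[0,0]<0: T[:,:2]*=-1
    w=Rn.from_matrix(R.T@T).as_rotvec(degrees=True)/8
    return np.round(np.r_[w,R.T@(np.array(pos)-s["position"])/.03],2)
E
python3 - <<'E'
from h import *
np.set_printoptions(precision=4,suppress=True)
p=get_image("top");q=get_image("side")
print(ray(p,329.1,146.5,.17),ray(q,336.7,229.2,.17))
for c,P in((p,cloud(p)),(q,cloud(q))):
    t=P[(c["depth"]>0)&(np.hypot(P[...,0]-.65,P[...,1]+.077)<.04)&(P[...,2]>.16)]
    print(len(t),(t.min(0)+t.max(0))/2,t.min(0),t.max(0))
print(units([.489,.198,.34],5))
E
```

```text
[ 0.6465 -0.0753  0.17  ] [ 0.6478 -0.0843  0.17  ]
197 [ 0.6522 -0.0759  0.1675] [ 0.6157 -0.1069  0.16  ] [ 0.6887 -0.045   0.175 ]
219 [ 0.6481 -0.0774  0.1659] [ 0.6179 -0.1084  0.1601] [ 0.6783 -0.0465  0.1716]
[ -0.    -0.     8.58 -13.78  -7.41   2.16]
```

```bash
R="0"; python3 -m creep '0 0 1 -1 -.5 0 50; 0 0 2 -2.5 -1.4 0 50; 0 0 3 -4.2 -2.2 0 50; 0 0 4 -5.9 -3.1 0 50; 0 0 5 -7.6 -4 .3 50; 0 0 6 -9.3 -5 .6 50; 0 0 7 -11 -5.9 1 50; 0 0 8 -12.5 -6.7 1.5 50; 0 0 8.58 -13.5 -7.2 2 50; 0 0 8.58 -13.78 -7.41 2.16 50; 0 0 8.58 -13.78 -7.41 2.16 50; 0 0 8.58 -13.78 -7.41 2.16 50' 40
python3 - <<'E'
from h import *
np.set_printoptions(precision=4,suppress=True)
p=get_image("wrist");cv2.imwrite("pics/w1.png",p["image"])
P=cloud(p);m=(p["depth"]>0)&(np.hypot(P[...,0]-.489,P[...,1]-.198)<.03)&(P[...,2]>.085)&(P[...,2]<.1)
t=P[m];print(len(t),t.mean(0),(t.min(0)+t.max(0))/2,t.min(0),t.max(0))
print(units([.489,.198,.235],5),env.observe()["ft_force"])
E
```

```text
time_s: 2.4
position: [0.4894, 0.1973, 0.3396]
tool_rot: [[-0.085, 0.996, -0.001], [0.996, 0.085, 0.0], [0.0, -0.001, -1.0]]
ft_force: [-0.5, 0.9, 0.9]
grip_width: 0.0497
gripper_force: 0.0
1129 [0.4892 0.2018 0.0958] [0.4895 0.2003 0.0924] [0.4756 0.1867 0.0851] [0.5033 0.2139 0.0998]
[-0.   -0.   -0.   -0.    0.01  3.5 ] [ 0.1632  0.3797 -0.3406]
```

View pics/w1.png

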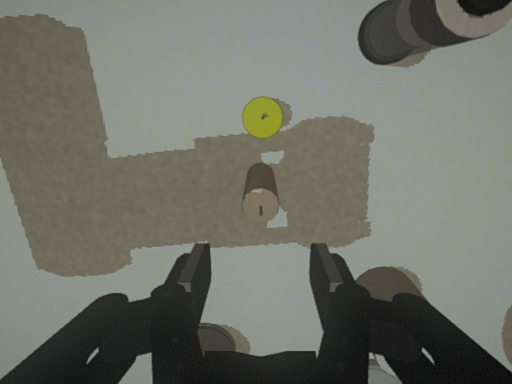

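The wrist view shows the ivory candle's top at (261,205), centred between the fingers, and the yellow look-alike at (263,117), well clear.

```bash
python3 -m creep '0 0 0 .08 0 1 50; 0 0 0 .08 0 2 50; 0 0 0 .08 0 3 50; 0 0 0 .08 0 3.5 50; 0 0 0 .08 0 3.5 50; 0 0 0 .08 0 3.5 20; 0 0 0 .08 0 3.5 20; 0 0 0 .08 0 3.5 20; 0 0 0 .08 0 3.5 20; 0 0 0 .08 0 3.5 20; 0 0 0 .08 0 3.5 20' 40
python3 -c "
from h import *
print(units([.648,-.0775,.435],5))"
```

```text
time_s: 3.55
position: [0.4889, 0.2005, 0.2364]
tool_rot: [[-0.087, 0.996, 0.003], [0.996, 0.087, 0.001], [0.001, 0.003, -1.0]]
ft_force: [-2.2, 1.4, 7.0]
grip_width: 0.0268
gripper_force: 39.8
[ 0.02 -0.   -0.   -9.69  4.5  -6.61]
```

```bash
python3 -m creep '0 0 0 0 0 -1 20; 0 0 0 0 0 -2.2 20; 0 0 0 0 0 -3.6 20; 0 0 0 0 0 -5 20; 0 0 0 -.5 .2 -6.1 20; 0 0 0 -1.5 .7 -6.6 20; 0 0 0 -2.8 1.3 -6.6 20; 0 0 0 -4.1 1.9 -6.6 20; 0 0 0 -5.4 2.5 -6.6 20; 0 0 0 -6.7 3.1 -6.6 20; 0 0 0 -7.8 3.6 -6.6 20; 0 0 0 -8.7 4.0 -6.6 20'
python3 -m creep '0 0 0 -.6 .3 0 20; 0 0 0 -.9 .45 0 20;0 0 0 -.99 .5 0 20; 0 0 0 -.99 .5 0 20; 0 0 0 -.99 .5 0 20'
python3 - <<'E'
from h import *
np.set_printoptions(precision=4,suppress=True)
p=get_image("wrist");q=get_image("side");cv2.imwrite("pics/w2.png",np.hstack([cv2.resize(p["image"],(400,300)),cv2.resize(q["image"][160:310,230:430],(400,300))]))
for c in(p,q):
    P=cloud(c)
    t=P[(c["depth"]>0)&(np.hypot(P[...,0]-.648,P[...,1]+.0775)<.045)&(P[...,2]>.16)&(P[...,2]<.178)]
    if len(t): print(len(t),(t.min(0)+t.max(0))/2,t.min(0),t.max(0))
    t=P[(c["depth"]>0)&(np.hypot(P[...,0]-.648,P[...,1]+.0775)<.045)&(P[...,2]>.19)&(P[...,2]<.24)]
    if len(t): print("candle",len(t),t.mean(0),t.min(0),t.max(0))
print(units([.648,-.0775,.375],5))
E
```

```text
time_s: 4.75
position: [0.6315, -0.0513, 0.4333]
tool_rot: [[-0.086, 0.996, 0.0], [0.996, 0.086, -0.0], [-0.0, 0.0, -1.0]]
ft_force: [0.3, 1.2, -0.1]
grip_width: 0.0268
gripper_force: 39.5
time_s: 5.25
position: [0.6482, -0.0766, 0.4334]
tool_rot: [[-0.088, 0.996, 0.0], [0.996, 0.088, 0.0], [0.0, 0.0, -1.0]]
ft_force: [-0.0, 0.8, -0.4]
grip_width: 0.0269
gripper_force: 39.5
1432 [ 0.656  -0.0725  0.1668] [ 0.6191 -0.0999  0.16  ] [ 0.6928 -0.045   0.1736]
candle 856 [ 0.6474 -0.0666  0.2221] [ 0.6346 -0.0761  0.1996] [ 0.6622 -0.0634  0.24  ]
178 [ 0.649  -0.0777  0.1658] [ 0.6179 -0.1087  0.1601] [ 0.6801 -0.0467  0.1715]
candle 161 [ 0.6419 -0.0869  0.2188] [ 0.6334 -0.0938  0.1967] [ 0.6581 -0.0716  0.24  ]
[ 0.    0.    0.01 -0.03 -0.01  1.94]
```

View pics/w2.png

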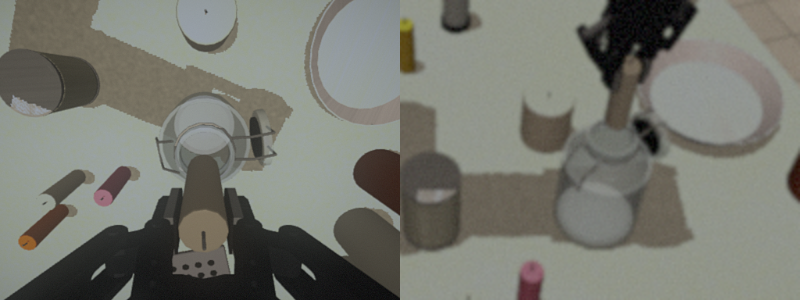

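The candle hangs upright directly above the neck, and the wrist view shows it centred on the mouth.

```bash
python3 -m creep '0 0 0 -.03 0 .5 20; 0 0 0 -.03 0 1 20; 0 0 0 -.03 0 1.5 20; 0 0 0 -.03 0 2 20; 0 0 0 -.03 0 2.4 20; 0 0 0 -.03 0 2.4 20; 0 0 0 -.03 0 2.4 20'
python3 - <<'E'
from h import *
q=get_image("side");print(env.observe()["ft_force"]);cv2.imwrite("pics/s3.png",cv2.resize(q["image"][160:310,230:430],(800,600)))
E
```

```text
time_s: 6.05
position: [0.6487, -0.0783, 0.3614]
tool_rot: [[-0.087, 0.996, 0.001], [0.996, 0.087, -0.0], [-0.0, 0.001, -1.0]]
ft_force: [0.4, -0.6, 0.1]
grip_width: 0.0268
gripper_force: 39.5
[-0.10666827 -0.54390163 -0.46510102]
```

View pics/s3.png

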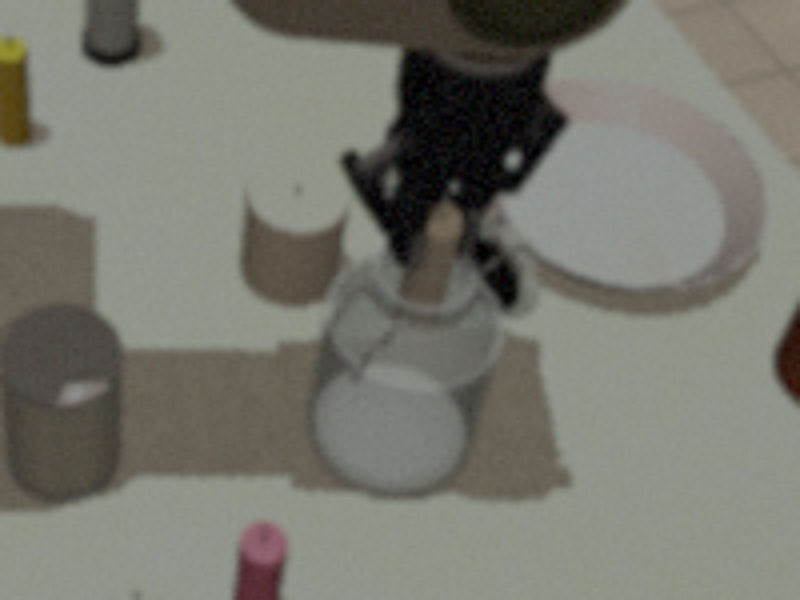

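The foot is in the neck, around (430,290), with no contact force. Next I release it and raise straight up.

```bash
python3 -m creep '0 0 0 0 0 0 46; 0 0 0 0 0 0 46; 0 0 0 0 0 0 46; 0 0 0 0 0 0 46; 0 0 0 0 0 0 46; 0 0 0 0 0 0 46; 0 0 0 0 0 -.5 46; 0 0 0 0 0 -1.5 46; 0 0 0 0 0 -2.4 46; 0 0 0 0 0 -2.4 46'
python3 - <<'E'
from h import *
q=get_image("wrist");cv2.imwrite("pics/w4.png",q["image"]);print(units([.4335,-.189,.34],-50))
E
```

```text
time_s: 7.1
position: [0.6484, -0.0784, 0.4372]
tool_rot: [[-0.087, 0.996, 0.007], [0.996, 0.087, -0.002], [-0.003, 0.007, -1.0]]
ft_force: [0.2, -0.4, 0.2]
grip_width: 0.0461
gripper_force: 0.0
[ 0.03 -0.    6.87 -3.04 -7.47  3.13]
```

View pics/w4.png

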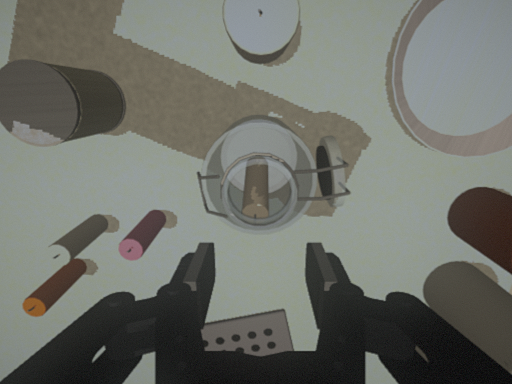

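The first candle is inside the jar at about (257,190), leaning on the wall. Next is candle B, which is the ivory one at the left.

```bash
python3 -m creep '0 0 .6 -.2 -.6 0 46; 0 0 1.5 -.6 -1.6 0 46; 0 0 2.5 -1.1 -2.8 0 46; 0 0 3.5 -1.6 -4 .3 46; 0 0 4.5 -2.1 -5.2 1 46; 0 0 5.5 -2.6 -6.3 1.8 46; 0 0 6.5 -2.9 -7.1 2.5 46; 0 0 6.87 -3.04 -7.47 3.1 46; 0 0 6.87 -3.04 -7.47 3.13 46; 0 0 6.87 -3.04 -7.47 3.13 46'
python3 - <<'E'
from h import *
np.set_printoptions(precision=4,suppress=True)
p=get_image("wrist");cv2.imwrite("pics/w5.png",p["image"])
P=cloud(p);m=(p["depth"]>0)&(np.hypot(P[...,0]-.4335,P[...,1]+.189)<.03)&(P[...,2]>.085)&(P[...,2]<.1)
t=P[m];print(len(t),(t.min(0)+t.max(0))/2,t.min(0),t.max(0))
t=t[t[:,2]>.092];print(t.mean(0));c=t.mean(0)
print(units([c[0],c[1],.235],-50))
E
```

```text
time_s: 8.15
position: [0.4336, -0.1889, 0.3389]
tool_rot: [[0.765, 0.644, -0.0], [0.644, -0.765, 0.001], [0.0, -0.001, -1.0]]
ft_force: [-0.5, 0.1, 0.1]
grip_width: 0.0463
gripper_force: 0.0
1135 [ 0.4332 -0.1883  0.0924] [ 0.4194 -0.2021  0.085 ] [ 0.447  -0.1745  0.0998]
[ 0.4338 -0.1878  0.0964]
[ 0.   -0.    0.02  0.02 -0.03  3.48]
```

View pics/w5.png

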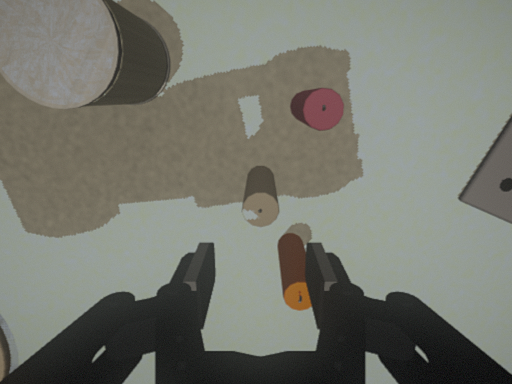

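The ivory candle is centred between the fingers at (261,210). The orange one (300,290) and the pink one (323,108) are both about 70 mm to the side, clear of the fingers.

```bash
python3 -m creep '0 0 0 .02 -.02 1 46; 0 0 0 .02 -.02 2 46; 0 0 0 .02 -.02 3 46; 0 0 0 .02 -.02 3.48 46; 0 0 0 .02 -.02 3.48 46; 0 0 0 .02 -.02 3.48 20; 0 0 0 .02 -.02 3.48 20; 0 0 0 .02 -.02 3.48 20; 0 0 0 .02 -.02 3.48 20; 0 0 0 .02 -.02 3.48 20; 0 0 0 .02 -.02 3.48 20' 40
python3 -c "
from h import *
print(units([.4335,-.188,.435],-50),units([.648,-.0775,.435],-50))"
```

```text
time_s: 9.3
position: [0.4337, -0.1881, 0.2358]
tool_rot: [[0.766, 0.643, 0.002], [0.643, -0.766, -0.002], [0.001, 0.003, -1.0]]
ft_force: [0.7, 1.0, 7.1]
grip_width: 0.0269
gripper_force: 39.8
[ 0.02 -0.01  0.    0.    0.01 -6.64] [ 0.02 -0.01  0.    7.85  1.79 -6.63]
```

```bash
python3 -m creep '0 0 0 0 0 -1 20; 0 0 0 0 0 -2.2 20; 0 0 0 0 0 -3.6 20; 0 0 0 0 0 -5 20; 0 0 0 .5 .1 -6.1 20; 0 0 0 1.5 .3 -6.6 20; 0 0 0 2.8 .6 -6.6 20; 0 0 0 4.1 .9 -6.6 20; 0 0 0 5.4 1.2 -6.6 20; 0 0 0 6.6 1.5 -6.6 20; 0 0 0 7.4 1.7 -6.6 20; 0 0 0 7.85 1.79 -6.6 20'
python3 -m creep '0 0 0 0 0 0 20; 0 0 0 0 0 0 20; 0 0 0 0 0 0 20'
python3 - <<'E'
from h import *
np.set_printoptions(precision=4,suppress=True)
p=get_image("wrist");q=get_image("side");cv2.imwrite("pics/w6.png",np.hstack([cv2.resize(p["image"],(400,300)),cv2.resize(q["image"][160:310,230:430],(400,300))]))
for c in(p,q):
    P=cloud(c);n=(c["depth"]>0)&(np.hypot(P[...,0]-.648,P[...,1]+.0775)<.045)
    for lo,hi in((.16,.178),(.19,.24)):
        t=P[n&(P[...,2]>lo)&(P[...,2]<hi)]
        if len(t): print(lo,len(t),(t.min(0)+t.max(0))/2,t.min(0),t.max(0))
print(units([.648,-.0775,.365],-50))
E
```

```text
time_s: 10.5
position: [0.6496, -0.0765, 0.4322]
tool_rot: [[0.765, 0.644, -0.0], [0.644, -0.765, 0.0], [-0.0, -0.0, -1.0]]
ft_force: [0.7, 0.1, -1.1]
grip_width: 0.0269
gripper_force: 39.6
time_s: 10.8
position: [0.6475, -0.0781, 0.4331]
tool_rot: [[0.766, 0.643, 0.0], [0.643, -0.766, -0.0], [-0.0, 0.0, -1.0]]
ft_force: [0.3, -0.2, -0.1]
grip_width: 0.0271
gripper_force: 39.6
0.16 1459 [ 0.6559 -0.0746  0.1668] [ 0.6192 -0.1062  0.16  ] [ 0.6926 -0.0431  0.1735]
0.19 829 [ 0.651 -0.075  0.22 ] [ 0.6416 -0.0855  0.2001] [ 0.6604 -0.0645  0.24  ]
0.16 177 [ 0.6551 -0.0774  0.1655] [ 0.6174 -0.1082  0.16  ] [ 0.6927 -0.0466  0.171 ]
0.19 157 [ 0.6445 -0.0828  0.218 ] [ 0.631  -0.0942  0.1964] [ 0.658  -0.0714  0.2396]
[ 0.   -0.   -0.    0.02 -0.01  2.27]
```

View pics/w6.png

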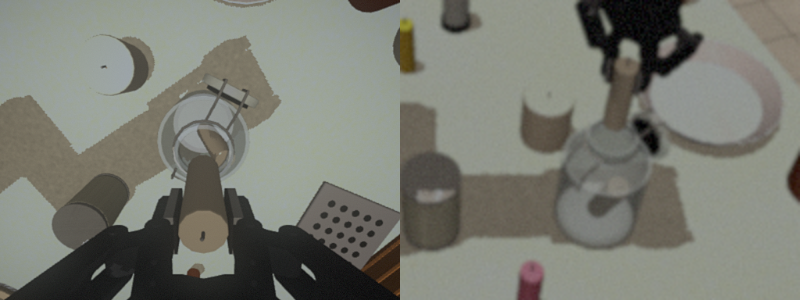

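Candle B is aligned above the mouth. Candle A lies in the jar at about (602,198) in the side crop, well below the neck.

```bash
python3 -m creep '0 0 0 .02 0 .5 20; 0 0 0 .02 0 1 20; 0 0 0 .02 0 1.5 20; 0 0 0 .02 0 2 20; 0 0 0 .02 0 2.4 20; 0 0 0 .02 0 2.4 20; 0 0 0 .02 0 2.4 20'
```

```text
time_s: 11.6
position: [0.6487, -0.0775, 0.3612]
tool_rot: [[0.766, 0.643, 0.001], [0.643, -0.766, -0.0], [0.0, 0.0, -1.0]]
ft_force: [-0.3, 0.6, -0.2]
grip_width: 0.0273
gripper_force: 39.6
```

```bash
python3 -m creep '0 0 0 0 0 0 46; 0 0 0 0 0 0 46; 0 0 0 0 0 0 46; 0 0 0 0 0 0 46; 0 0 0 0 0 0 46; 0 0 0 0 0 0 46; 0 0 0 0 0 -.5 46; 0 0 0 0 0 -1.5 46; 0 0 0 0 0 -2.8 46; 0 0 0 0 0 -3 46; 0 0 0 0 0 -3 46; 0 0 0 0 0 -3 46'
python3 - <<'E'
from h import *
p=get_image("wrist");q=get_image("side");cv2.imwrite("pics/w7.png",np.hstack([cv2.resize(p["image"],(400,300)),cv2.resize(q["image"][160:310,230:430],(400,300))]))
E
```

```text
time_s: 12.8
position: [0.6488, -0.0773, 0.4492]
tool_rot: [[0.766, 0.643, -0.002], [0.643, -0.766, 0.001], [-0.001, -0.002, -1.0]]
ft_force: [-0.1, -0.3, -1.0]
grip_width: 0.0458
gripper_force: 0.0
```

View pics/w7.png

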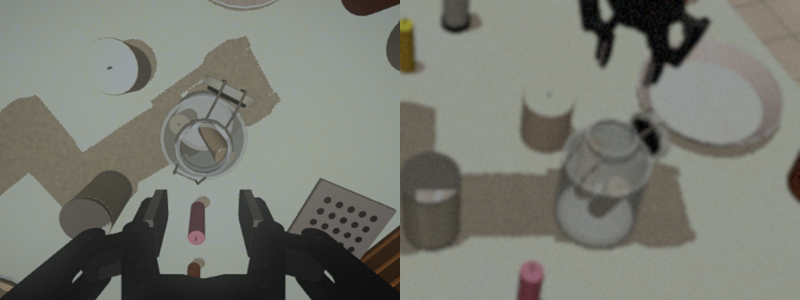

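Both candles are inside. In the wrist view, B's top is under the shoulder at (181,124) and A is at (213,140). The jar and lid stand as before.

```bash
python3 -c "
from rig import job
print(job.close_job())"
```

```text
the job is handed in; nothing more can be done
None
```

Both slim candles are in the jar below the rim, each lowered foot-first into the neck before release. The jar and lid look unmoved in the last pictures, I touched nothing else, and the job was handed in at about 13 s.

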